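# Bring the ice bucket round on the indexed drinks turntable and clip its lid shut

### The arm

A 6-joint arm with a two-finger parallel gripper is mounted at the origin on the work surface. World frame = base frame: x ahead of the robot, y to its left, z up, the work surface at z = 0. Lengths are in m, angles in rad, forces in N, time in s.
With the tool pointing down it reaches from about 0.325 to 0.85 m from the base axis. Payload 15.5 kg.
Tool frame: the origin (TCP) lies at the very end of the fingers, on their centre line; the grasp point (between the pads) lies 19 mm behind it (manip.pinch_z is the distance from the TCP to the grasp point, in m); z points along the fingers, y is the line along which they close (so a half turn about z gives the same grasp; the last joint's range is limited). The gripper opens to 91 mm and grips with 3 to 60 N. Pads are 32 mm wide; open, the fingers measure 118 mm over their backs; the gripper's body (76 mm by 178 mm) begins 60 mm behind the grasp point.
Start: joints at [1.016, 0.494, 1.345, -0, 1.302, -0.096], TCP at [0.277, 0.56, 0.214] pointing down, gripper open.
Joint ranges: [-2.91, 2.91], [-0.82, 2.16], [0.22, 2.67], [-1.22, 4.37], [0.12, 2.79], [-3.08, 3.08]. Speed limits (rad/s): [1.89, 1.89, 2.57, 3.01, 3.01, 3.01].

### API

Orientations are given as a rotation vector (axis times angle).
In Python, from plant import manip gives the robot as it stands. The module is installed in compiled form; this text tells all that it offers.
- The arm moves only by the tool apply_moves, never from a script. Its arguments are lists of equal length, an entry for each row: "dp": the shift along the tool's x, y, z in mm, a list of three; "angular": the turn, a rotation vector about the tool's x, y, z in degrees, a list of three; "claw": the finger opening in mm, from 0 to 91.2. In form: {"dp": [[x, y, z], ...], "angular": [[ax, ay, az], ...], "claw": [claw, ...]}. A call has exactly 10 rows; each row is the pose to reach, as a shift and turn from the pose commanded when the call began, along the tool's axes at that moment; what a row does not reach only later rows make up. A row lasts 1/12 s, in which the tool goes at most 41.7 mm and 7.16 degrees, less where a joint would pass 70% of its speed; a pose out of reach is approached as far as the arm can. A call with a gripper value outside its range is refused whole. The fingers move at their own pace and stop on an object; "grip_force" is the grip in N (left out, the last holds). Time passes only in rows, so rows that repeat a pose let the fingers close, or fill a call up. It gives the time, the measured TCP pose, the force, the opening and the grip force at its end, in the units of the state.
- manip.get_obs(): the state, without advancing time (a new reading comes with each control period).
- manip.get_image(name): name is "side" or "top"; returns a dict with "pixels" (400x640x3 uint8, red, green, blue), "mtx" (3x3 intrinsics, pixels), "extrinsics" (4x4, takes a point from camera to world coordinates). Camera axes: x right, y down, z forward; pixel columns grow to the right and rows downward; lengths in m; the calibration is good to about 2 mm. A picture is of the moment at which its call begins. There is no depth.
- manip.sign_off(): hands the job in; it is judged then, once.
The state is a dict: "clock": time; "q": joint angles; "joint_vel": joint speeds; "effort": joint torques, N m; "tcp_pos": TCP position; "orientation": TCP orientation; "contact_force": force on the tool from outside, world axes, zero at the start; "torque": the same for the moment, N m; "width": opening from 0.0 (shut) to 1.0 (fully open); "grip_force": force on a finger pad.
Only numpy, scipy, OpenCV 4.12 (cv2) and the standard library are available. Lean on these libraries where they do the work, as an engineer would, in place of code of your own. Each camera call takes 0.05 s, during which the arm holds its last target. There are 200 camera calls.

### The job

The ice bucket stands to one side on the drinks turntable with its lid left ajar. Pull up the black spring plunger knob, turn the turntable by one stop so that the ice bucket comes to the front (the side facing the robot), and let the plunger snap home into that next hole; also press the bucket's lid down onto its gasket until the clip catches and holds it shut. Do not touch the cups, the ashtray or the tongs, and keep everything on the turntable standing.

Things in the scene. Friction and masses are not known exactly. Their poses are not given: they have to be found in the camera images.
- index_plate: fixed round aluminium plate under the turntable, 400 mm across, 22 mm high. Origin: centre of its underside, on the turntable's axis; z up; -x points to the front (towards the robot, within about 0.35 rad). Six index holes, 13 mm wide, in its top on a circle of radius 180 mm, every 60 degrees, one exactly at the front (-x), where the plunger starts
- turntable (a joint): angle (rad) of the disc on the plate: 0 at the start, positive anticlockwise from above. Disc 310 mm across, top 46 mm above the counter; turns freely when the plunger is out. Stops (holes) at 0, +1.047, -1.047 and so on, 0.01 rad of play. Ice bucket, ashtray and cups stand loose on it and ride round with it
- plunger (a joint): how far (m) the spring plunger is pulled up: 0 = home in a hole, 0.012 = its 10 mm round-nosed pin just clears the plate, 0.018 = upper stop. The spring pushes down with 5 N at 0, 10 N at 0.018. Let go between holes, the pin rests on the plate at 0.012 and drops in when the disc is turned to within about 5 mm of a hole
- knob (a point): centre of the plunger's round black knob, 30 mm across, 28 mm high, on a lug on the disc's rim, 180 mm from the turntable's axis; 78 mm above the counter when home, rises and turns with the plunger. The lug and nut below it top out at 46 mm, the 20 mm barrel at 58 mm. Pulled straight up; spins freely about its own upright axis, so its frame may be turned anyhow
- bucket_mid (a point): glass ice bucket, 100 mm across the foot, 120 at the collar, 120 mm high without lid, 0.75 to 1 kg, loose on the disc. Point on its axis, 60 mm above its foot; its -x points to the clip, +x to the lid's hinge. Clip: 81 mm from the axis, its top 141 mm above the foot. At the start 80 mm from the turntable's axis, 60 degrees left or right of the front hole
- lid_hinge (a point): the lid's hinge pin on the bucket: 66 mm from the bucket's axis on the side away from the clip, 122 mm above its foot; the pin runs along the bucket's y
- lid (a joint): angle (rad) of the round steel lid (120 mm across, 8 mm thick): about 0 when shut and clipped, 0.25 to 0.6 at the start; stays where it is left (stiff hinge). Below 0.06 it meets the clip's slope and the silicone gasket; pressed down at lid_press with about 10 N it reaches 0.01, where the clip snaps over its tongue; hard stop at -0.02 (20 N). Let go before the snap it rises to 0.04
- lid_press (a point): place to press on the lid: on its top face, 38 mm from the lid's centre towards the clip, 104 mm from the hinge pin and 7 mm above the pin when shut; moves with the lid. Its z axis is the lid's outward normal, -x points to the clip
- clip (a joint): angle (rad) of the spring clip on the bucket's front: 0 = at rest, hook over the rim; about 0.1 = pushed outward by the lid's tongue as it passes
- cup_white_mid (a point): white espresso cup, 60 mm across the rim, 56 mm high, loose at the back of the disc; point on its axis 28 mm above its foot
- cup_blue_mid (a point): blue espresso cup of the same size, next to the white one; point on its axis 28 mm above its foot
- ashtray_mid (a point): crystal ashtray, 90 mm across, 32 mm high, loose on the disc on the side opposite the ice bucket; point on its axis 16 mm above its foot
- tongs_mid (a point): steel ice tongs, 180 mm long, 30 mm wide, 18 mm high, lying on the counter to the right of the turntable; point at the middle
- ice_bucket: the same ice bucket; origin at the centre of its foot, axes as bucket_mid
Not all that is in view belongs to the job. There is more than one size of the part that bears cup_blue_mid; the job needs the middle-sized. Of the things that look like the ice_bucket, the larger one is meant.

How it is judged:
By the outcome, as a careful person would: the job done as asked, in the order asked, and still so for the second after the job is handed in, with the robot touching nothing.
It also fails if it takes over 54 s, if anything falls off the work surface, if the arm or the gripper's body presses on something with over 40 N, if the wrist force passes 120 N, or if a joint passes its speed limit or range.

## Working session

There is one attempt and no reset: what is moved stays moved. The work goes in short steps, Python scripts to look and compute and a tool call to move; the robot and the scene stay as the last step left them, time stands still between calls to the robot, and variables do not carry over. Pictures are saved under pics/ and viewed, at most 10 in all, crops included, and the job is handed in when it is done.

Besides the shell and the picture viewer there is one more tool, called as name(argument=value, ...), one argument or row to a line, values as JSON. apply_moves: Moves the arm, as the interface text tells. Its arguments: {"type":"object","properties":{"dp":{"type":"array","items":{"type":"array","items":{"type":"number"}}},"angular":{"type":"array","items":{"type":"array","items":{"type":"number"}}},"claw":{"type":"array","items":{"type":"number"}},"grip_force":{"type":"number"}},"required":["dp","angular","claw"]}

```bash
mkdir -p pics
cat > h.py <<'E'
import numpy as np, cv2
from plant import manip
from scipy.spatial.transform import Rotation as R
def snap(n,f):
    d=manip.get_image(n); cv2.imwrite(f'pics/{f}.png',d['pixels'][:,:,::-1]); np.savez(f'pics/{f}.npz',**d); return d
def onz(d,u,v,z):
    K=np.array(d['mtx']);E=np.array(d['extrinsics']);r=E[:3,:3]@np.linalg.solve(K,[u,v,1]);o=E[:3,3];return o+r*(z-o[2])/r[2]
def px(d,p):
    K=np.array(d['mtx']);E=np.array(d['extrinsics']);c=E[:3,:3].T@(np.array(p)-E[:3,3]);c=K@c;return c[:2]/c[2]
E
python3 - <<'E'
from h import *
np.set_printoptions(precision=3,suppress=True)
for n in('top','side'):
    d=snap(n,n+'0');print(d['mtx'],d['extrinsics'])
print(manip.get_obs(), manip.pinch_z)
E
```

```text
[[473.121   0.    315.187]
 [  0.    473.121 202.278]
 [  0.      0.      1.   ]] [[-0.003 -0.998  0.067  0.486]
 [-1.     0.004  0.016 -0.167]
 [-0.016 -0.067 -0.998  1.304]
 [ 0.     0.     0.     1.   ]]
[[363.764   0.    318.656]
 [  0.    363.764 202.095]
 [  0.      0.      1.   ]] [[-0.292 -0.551  0.782 -0.02 ]
 [-0.956  0.175 -0.234  0.004]
 [-0.008 -0.816 -0.578  0.546]
 [ 0.     0.     0.     1.   ]]
{'clock': 0.1, 'q': array([ 1.016,  0.494,  1.346, -0.   ,  1.303, -0.095]), 'joint_vel': array([-0.002, -0.002, -0.004, -0.   ,  0.003, -0.   ]), 'effort': array([  0.002, -88.022, -38.255,   0.071,   0.048,  -0.   ]), 'tcp_pos': array([0.277, 0.56 , 0.213]), 'orientation': array([-0.716, -3.059,  0.002]), 'contact_force': array([ 0.325,  0.067, -0.059]), 'torque': array([ 0.014, -0.013, -0.005]), 'grip_force': 0.0, 'width': 0.9990327468994963} 0.0188
```

View pics/top0.png

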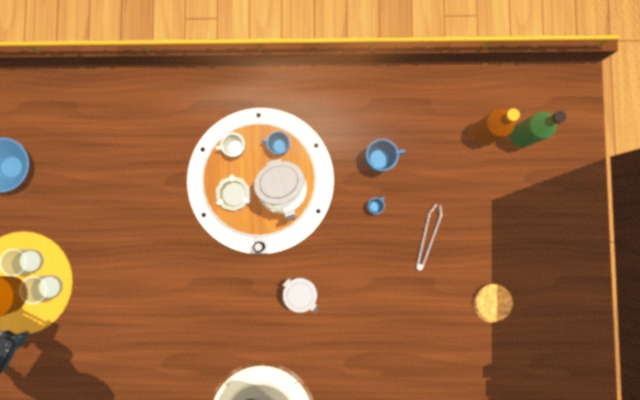

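View pics/side0.png

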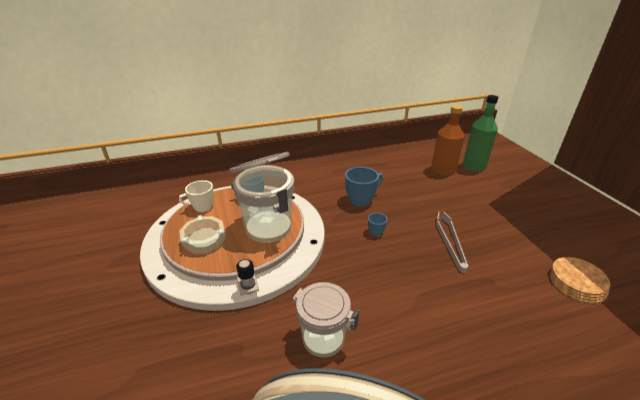

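The top view shows the turntable centred near (260,180), with the knob at the front at (259,247). 

- **Bucket candidates:** the jar on the disc at (280,185) and a jar on the counter at (300,295). The one on the disc is larger and 60° right of the front, so it is the one meant. 
- **Blue cups:** (277,143), (381,155) and (375,205). The middle-sized one is on the disc at (277,143). It only rides along and must not be touched.

The bucket is on the right, so the disc must turn to -1.047 (clockwise from above).

Run:
```python
from h import *
np.set_printoptions(precision=4,suppress=True)
t=dict(np.load('pics/top0.npz'));s=dict(np.load('pics/side0.npz'))
H=np.array([onz(t,u,v,.022)[:2] for u,v in[(258,115),(316,145),(318,211),(203,215),(202,149)]])
c=(H[1]+H[3]+H[2]+H[4])/4
print(H,c,np.linalg.norm(H-c,axis=1),np.degrees(np.arctan2(*(H-c).T[::-1])))
k=onz(t,259,246.5,.092);print('knob top',k,np.linalg.norm(k[:2]-c),'side',onz(s,246,262,.092))
print('small jar',onz(t,300,295,.1), onz(s,323,300,.1))
for n,d,b in(('top',t,(170,90,350,270)),('side',s,(130,130,350,310))):
    x0,y0,x1,y1=b;m=d['pixels'][y0:y1,x0:x1,::-1];globals()[n]=cv2.resize(m,(400,int(400*(y1-y0)/(x1-x0))),interpolation=3)
h=max(top.shape[0],side.shape[0]);o=np.zeros((h,800,3),np.uint8);o[:top.shape[0],:400]=top;o[:side.shape[0],400:]=side
cv2.imwrite('pics/crop0.png',o)
```

```text
[[ 0.8145  0.0098]
 [ 0.73   -0.1498]
 [ 0.5491 -0.1546]
 [ 0.5394  0.1583]
 [ 0.7208  0.1634]] [0.6348 0.0043] [0.1797 0.1811 0.1806 0.1811 0.1808] [   1.7375  -58.2961 -118.3319  121.7915   61.6187]
knob top [ 0.4554 -0.0042  0.092 ] 0.17959651229181617 side [ 0.4585 -0.0056  0.092 ]
small jar [ 0.3337 -0.1094  0.1   ] [ 0.332  -0.1074  0.1   ]
```

View pics/crop0.png

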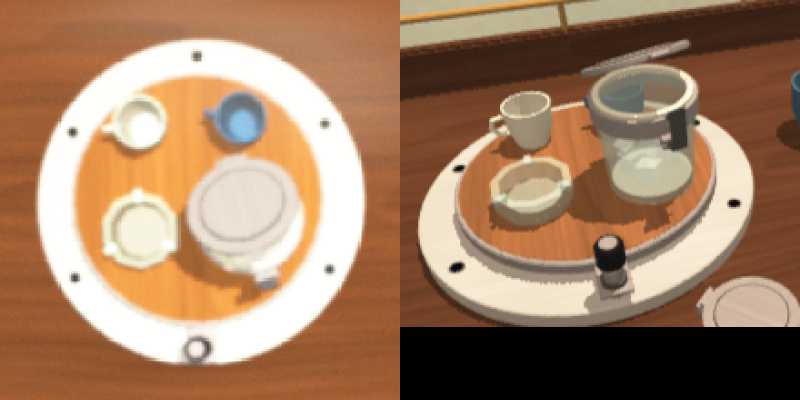

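```bash
cat >> h.py <<'E'
def rows(T):
    "T: list of (x,y,z,yaw of tool y deg) -> dp mm, turn deg about tool axes, from the measured pose"
    o=manip.get_obs();Rm=R.from_rotvec(o['orientation']);p=o['tcp_pos']
    ym=np.degrees(np.arctan2(*Rm.as_matrix()[[1,0],1]));print('yaw',ym.round(2),'pos',p.round(4),'F',o['contact_force'].round(1),'w',round(o['width']*91.2,1),'g',round(o['grip_force'],1),'t',o['clock'],'q',o['q'].round(2))
    for x,y,z,a in T:
        a=np.radians(a);Y=np.array([np.cos(a),np.sin(a),0]);Z=np.array([0,0,-1.]);M=R.from_matrix(np.c_[np.cross(Y,Z),Y,Z])
        print((1000*Rm.inv().apply(np.array([x,y,z])-p)).round(1).tolist(),np.degrees((Rm.inv()*M).as_rotvec()).round(1).tolist())
E
python3 - <<'E'
from h import *
np.set_printoptions(precision=4,suppress=True)
rows([(.456,-.0035,.2,64),(.456,-.0035,.062,64)])
t=dict(np.load('pics/top0.npz'));s=dict(np.load('pics/side0.npz'))
c=np.array([.6348,.0043]);b=c+.08*np.array([np.cos(np.radians(241.74)),np.sin(np.radians(241.74))])
cl=onz(t,289.3,213.8,.185);print('b',b,'clip',cl,np.linalg.norm(cl[:2]-b),np.degrees(np.arctan2(*(cl[:2]-b)[::-1])))
# clip top & foot centre in side image
print('foot side',onz(s,130+(650-400)*.55,130+175*.55,.05)); print('clipside',onz(s,130+(678-400)*.55,130+110*.55,.185))
print('collar c',onz(s,130+(643-400)*.55,130+88*.55,.166))
E
```

```text
yaw 63.65 pos [0.2772 0.5598 0.2134] F [ 0.3  0.1 -0.1] w 91.1 g 0.0 t 0.1 q [ 1.02  0.49  1.35 -0.    1.3  -0.1 ]
[-410.2, -425.4, 13.8] [-0.1, -0.0, -0.3]
[-410.2, -425.3, 151.8] [-0.1, -0.0, -0.3]
b [ 0.5969 -0.0662] clip [ 0.5347 -0.0882  0.185 ] 0.06598294411178647 -160.46657816800172
foot side [ 0.5979 -0.0657  0.05  ]
clipside [ 0.5222 -0.0919  0.185 ]
collar c [ 0.6053 -0.0697  0.166 ]
```

apply_moves(
  dp=[
    [-28,-29,0],
    [-56,-58,0],
    [-84,-87,0],
    [-112,-116,0],
    [-140,-145,0],
    [-168,-174,0],
    [-196,-203,0],
    [-224,-232,0],
    [-252,-261,0],
    [-280,-290,0],
  ],
  angular=[
    [0,0,0],
    [0,0,0],
    [0,0,0],
    [0,0,0],
    [0,0,0],
    [0,0,0],
    [0,0,0],
    [0,0,0],
    [0,0,0],
    [0,0,0],
  ],
  claw=[91,91,91,91,91,91,91,91,91,91],
  grip_force=40,
)

```text
clock: 0.93
tcp_pos: [0.3995, 0.1741, 0.2139]
orientation: [-0.715, -3.059, 0.0]
contact_force: [1.4, 0.1, 0.8]
width: 0.994
grip_force: 0.0
```

apply_moves(
  dp=[
    [-26,-27,4],
    [-52,-54,8],
    [-78,-81,12],
    [-104,-108,14],
    [-130,-135,14],
    [-130,-135,14],
    [-130,-135,14],
    [-130,-135,14],
    [-130,-135,14],
    [-130,-135,14],
  ],
  angular=[
    [0,0,0],
    [0,0,0],
    [0,0,0],
    [0,0,0],
    [0,0,0],
    [0,0,0],
    [0,0,0],
    [0,0,0],
    [0,0,0],
    [0,0,0],
  ],
  claw=[91,91,91,91,91,91,91,91,91,91],
)

```text
clock: 1.77
tcp_pos: [0.4558, -0.0017, 0.1999]
orientation: [-0.713, -3.059, -0.0]
contact_force: [0.0, -0.1, -0.3]
width: 0.993
grip_force: 0.0
```

Run:
```python
from h import *
rows([(.456,-.0035,.064,64)])
d=snap('side','side1');p=manip.get_obs()['tcp_pos'];print(px(d,p),px(d,[.456,-.0035,.092]))
```

```text
yaw 63.74 pos [ 0.4558 -0.0017  0.1999] F [ 0.  -0.1 -0.3] w 90.6 g 0.0 t 1.7667 q [-0.13  0.27  1.76  0.    1.1  -1.25]
[-1.0, -1.5, 135.9] [0.0, -0.0, -0.3]
[235.34167562 214.24874009] [244.99437432 263.21124845]
```

View pics/side1.png

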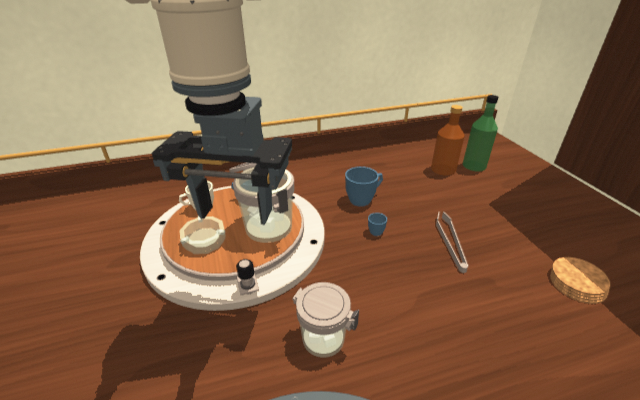

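The gripper is over the knob, whose top is at (245,263) as predicted. Descending and closing gently.

apply_moves(
  dp=[
    [0,-1,30],
    [0,-1,60],
    [0,-1,90],
    [0,-1,115],
    [0,-1,130],
    [0,-1,136],
    [0,-1,136],
    [0,-1,136],
    [0,-1,136],
    [0,-1,136],
  ],
  angular=[
    [0,0,0],
    [0,0,0],
    [0,0,0],
    [0,0,0],
    [0,0,0],
    [0,0,0],
    [0,0,0],
    [0,0,0],
    [0,0,0],
    [0,0,0],
  ],
  claw=[91,91,91,91,91,91,91,91,80,70],
  grip_force=10,
)

```text
clock: 2.65
tcp_pos: [0.4564, -0.0036, 0.0649]
orientation: [0.715, 3.057, 0.0]
contact_force: [-0.1, 0.1, 0.3]
width: 0.883
grip_force: 0.0
```

apply_moves(
  dp=[
    [0,0,0],
    [0,0,0],
    [0,0,0],
    [0,0,0],
    [0,0,0],
    [0,0,0],
    [0,0,0],
    [0,0,0],
    [0,0,0],
    [0,0,0],
  ],
  angular=[
    [0,0,0],
    [0,0,0],
    [0,0,0],
    [0,0,0],
    [0,0,0],
    [0,0,0],
    [0,0,0],
    [0,0,0],
    [0,0,0],
    [0,0,0],
  ],
  claw=[60,50,40,30,25,20,20,20,20,20],
  grip_force=10,
)

```text
clock: 3.48
tcp_pos: [0.4564, -0.0029, 0.064]
orientation: [0.716, 3.058, 0.002]
contact_force: [4.2, 11.2, -0.7]
width: 0.322
grip_force: 10.0
```

Run:
```python
from h import *
rows([])
snap('side','side2');snap('top','top2')
a=cv2.imread('pics/side2.png')[180:320,160:340];b=cv2.imread('pics/top2.png')[90:280,170:350]
cv2.imwrite('pics/c2.png',np.hstack([cv2.resize(a,(400,311),interpolation=3),cv2.resize(b,(400,422),interpolation=3)[111:]]))
```

```text
yaw 63.63 pos [ 0.4564 -0.0029  0.064 ] F [ 4.2 11.2 -0.7] w 29.4 g 10.0 t 3.4833 q [-0.14  0.5   1.92  0.    0.73 -1.25]
```

View pics/c2.png

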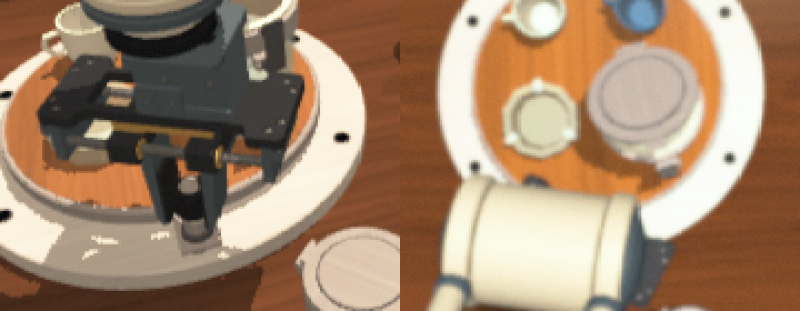

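The crop shows the knob between both fingers, width 29.4 mm, with about 12 N of side load. I'll shift 2 mm along +y, tighten, and look at the force again.

apply_moves(
  dp=[
    [0,1,0],
    [0,2,0],
    [0,2,0],
    [0,2,0],
    [0,2,0],
    [0,2,0],
    [0,2,0],
    [0,2,0],
    [0,2,0],
    [0,2,0],
  ],
  angular=[
    [0,0,0],
    [0,0,0],
    [0,0,0],
    [0,0,0],
    [0,0,0],
    [0,0,0],
    [0,0,0],
    [0,0,0],
    [0,0,0],
    [0,0,0],
  ],
  claw=[20,20,20,20,20,20,20,20,20,20],
  grip_force=30,
)

```text
clock: 4.42
tcp_pos: [0.4565, -0.0019, 0.0639]
orientation: [-0.716, -3.059, 0.0]
contact_force: [-1.1, -0.1, 4.8]
width: 0.317
grip_force: 30.0
```

apply_moves(
  dp=[
    [0,0,-3],
    [0,0,-6],
    [0,0,-9],
    [0,0,-12],
    [0,0,-14],
    [0,0,-15],
    [0,0,-15],
    [0,0,-15],
    [0,0,-15],
    [0,0,-15],
  ],
  angular=[
    [0,0,0],
    [0,0,0],
    [0,0,0],
    [0,0,0],
    [0,0,0],
    [0,0,0],
    [0,0,0],
    [0,0,0],
    [0,0,0],
    [0,0,0],
  ],
  claw=[20,20,20,20,20,20,20,20,20,20],
)

```text
clock: 5.25
tcp_pos: [0.4565, -0.0018, 0.0788]
orientation: [-0.716, -3.059, 0.0]
contact_force: [-0.5, -0.6, -10.4]
width: 0.315
grip_force: 30.0
```

Run:
```python
from h import *
c=np.array([.6348,.0043]);o=manip.get_obs();p=o['tcp_pos'];v=p[:2]-c;print(np.linalg.norm(v),o['contact_force'],o['tcp_pos'])
# -60 deg, smooth over 30 rows; print all in initial frame
T=[]
for i in range(1,31):
    s=i/30;a=-60*(3*s*s-2*s**3);q=c+R.from_euler('z',a,degrees=True).as_matrix()[:2,:2]@v;T.append((*q,p[2],63.6+a))
rows(T)
```

```text
0.17840832290830252 [ -0.53777808  -0.64616251 -10.38523026] [ 0.45649624 -0.00180719  0.07879652]
yaw 63.66 pos [ 0.4565 -0.0018  0.0788] F [ -0.5  -0.6 -10.4] w 28.7 g 30.0 t 5.25 q [-0.13  0.47  1.9  -0.    0.77 -1.25]
[0.3, 0.5, 0.0] [-0.0, -0.0, 0.3]
[1.1, 2.1, 0.0] [-0.0, -0.0, 0.8]
[2.4, 4.6, 0.0] [-0.0, -0.0, 1.7]
[4.1, 8.1, 0.0] [-0.0, -0.0, 3.0]
[6.1, 12.4, 0.0] [-0.0, -0.0, 4.5]
[8.3, 17.6, 0.0] [-0.0, -0.0, 6.3]
[10.5, 23.5, 0.0] [-0.0, -0.0, 8.3]
[12.8, 30.1, 0.0] [-0.0, -0.0, 10.6]
[15.0, 37.4, -0.0] [-0.0, -0.0, 13.0]
[16.9, 45.2, -0.0] [-0.0, -0.0, 15.6]
[18.6, 53.6, -0.0] [-0.0, -0.0, 18.3]
[19.9, 62.3, -0.0] [-0.0, -0.0, 21.2]
[20.8, 71.3, -0.0] [-0.0, -0.0, 24.1]
[21.3, 80.5, -0.0] [-0.0, -0.0, 27.1]
[21.3, 89.9, -0.0] [-0.0, -0.0, 30.1]
[20.7, 99.2, -0.0] [-0.0, -0.0, 33.1]
[19.7, 108.4, -0.0] [-0.0, -0.0, 36.0]
[18.3, 117.3, -0.0] [-0.0, -0.0, 38.9]
[16.5, 126.0, -0.0] [-0.0, -0.0, 41.8]
[14.3, 134.2, -0.0] [-0.0, -0.0, 44.5]
[11.9, 141.9, -0.0] [-0.0, -0.0, 47.1]
[9.3, 149.0, -0.0] [-0.0, -0.0, 49.5]
[6.6, 155.5, -0.0] [-0.0, -0.0, 51.8]
[4.0, 161.3, -0.0] [-0.0, -0.0, 53.8]
[1.5, 166.3, -0.0] [-0.0, -0.0, 55.6]
[-0.7, 170.5, -0.0] [-0.0, -0.0, 57.1]
[-2.6, 173.8, -0.0] [-0.0, -0.0, 58.4]
[-4.0, 176.3, -0.0] [-0.0, -0.0, 59.3]
[-5.0, 177.8, -0.0] [-0.0, -0.0, 59.9]
[-5.3, 178.3, -0.0] [-0.0, -0.0, 60.1]
```

apply_moves(
  dp=[
    [0.3,0.5,0],
    [1.1,2.1,0],
    [2.4,4.6,0],
    [4.1,8.1,0],
    [6.1,12.4,0],
    [8.3,17.6,0],
    [10.5,23.5,0],
    [12.8,30.1,0],
    [15,37.4,0],
    [16.9,45.2,0],
  ],
  angular=[
    [0,0,0.3],
    [0,0,0.8],
    [0,0,1.7],
    [0,0,3],
    [0,0,4.5],
    [0,0,6.3],
    [0,0,8.3],
    [0,0,10.6],
    [0,0,13],
    [0,0,15.6],
  ],
  claw=[20,20,20,20,20,20,20,20,20,20],
)

```text
clock: 6.08
tcp_pos: [0.4616, 0.0467, 0.0789]
orientation: [1.129, 2.932, 0.0]
contact_force: [1.9, -1.2, -10.1]
width: 0.317
grip_force: 30.0
```

Run:
```python
from h import *
c=np.array([.6348,.0043]);v=np.array([.4565,-.0018])-c;rows([])
M=lambda a:R.from_euler('z',a,degrees=True).as_matrix()[:2,:2]
def rel(i0,i1):
    f=lambda i:-60*(3*(i/30)**2-2*(i/30)**3)
    a0=f(i0);y=np.radians(63.66+a0);Y=np.array([np.cos(y),np.sin(y)]);X=np.array([Y[1],-Y[0]])*-1
    for i in range(i0+1,i1+1):
        d=1000*(M(f(i))@v-M(a0)@v);print([round(float(d@X),1),round(float(d@Y),1)],round(a0-f(i),1))
rel(0,1);print();rel(10,20);print();rel(20,30)
```

```text
yaw 47.88 pos [0.4616 0.0467 0.0789] F [  1.9  -1.2 -10.1] w 28.9 g 30.0 t 6.0833 q [-0.03  0.47  1.88 -0.    0.78 -0.86]
[0.3, 0.5] 0.2

[3.8, 7.6] 2.7
[7.5, 15.6] 5.6
[10.8, 24.1] 8.5
[13.7, 32.9] 11.4
[16.1, 41.9] 14.4
[18.1, 51.0] 17.4
[19.6, 60.1] 20.4
[20.7, 69.1] 23.3
[21.2, 77.9] 26.2
[21.3, 86.4] 28.9

[3.7, 7.2] 2.6
[6.8, 14.1] 5.0
[9.5, 20.6] 7.3
[11.6, 26.5] 9.3
[13.4, 31.9] 11.1
[14.7, 36.4] 12.6
[15.7, 40.1] 13.9
[16.4, 42.9] 14.8
[16.8, 44.6] 15.4
[16.9, 45.2] 15.6
```

apply_moves(
  dp=[
    [3.8,7.6,0],
    [7.5,15.6,0],
    [10.8,24.1,0],
    [13.7,32.9,0],
    [16.1,41.9,0],
    [18.1,51,0],
    [19.6,60.1,0],
    [20.7,69.1,0],
    [21.2,77.9,0],
    [21.3,86.4,0],
  ],
  angular=[
    [0,0,2.7],
    [0,0,5.6],
    [0,0,8.5],
    [0,0,11.4],
    [0,0,14.4],
    [0,0,17.4],
    [0,0,20.4],
    [0,0,23.3],
    [0,0,26.2],
    [0,0,28.9],
  ],
  claw=[20,20,20,20,20,20,20,20,20,20],
)

```text
clock: 6.92
tcp_pos: [0.5034, 0.1254, 0.0788]
orientation: [-1.825, -2.557, 0.0]
contact_force: [0.3, -1.0, -9.1]
width: 0.321
grip_force: 30.0
```

apply_moves(
  dp=[
    [3.7,7.2,0],
    [6.8,14.1,0],
    [9.5,20.6,0],
    [11.6,26.5,0],
    [13.4,31.9,0],
    [14.7,36.4,0],
    [15.7,40.1,0],
    [16.4,42.9,0],
    [16.8,44.6,0],
    [16.9,45.2,0],
  ],
  angular=[
    [0,0,2.6],
    [0,0,5],
    [0,0,7.3],
    [0,0,9.3],
    [0,0,11.1],
    [0,0,12.6],
    [0,0,13.9],
    [0,0,14.8],
    [0,0,15.4],
    [0,0,15.6],
  ],
  claw=[20,20,20,20,20,20,20,20,20,20],
)

```text
clock: 7.75
tcp_pos: [0.5401, 0.156, 0.0787]
orientation: [-2.152, -2.288, 0.001]
contact_force: [-3.4, 4.7, -10.4]
width: 0.317
grip_force: 30.0
```

Run:
```python
from h import *
c=np.array([.6348,.0043]);p=manip.get_obs()['tcp_pos'][:2]-c;print(np.linalg.norm(p),np.degrees(np.arctan2(p[1],p[0])));rows([])
```

```text
0.1788262114660213 121.97523302336448
yaw 3.51 pos [0.5401 0.156  0.0787] F [ -3.4   4.7 -10.4] w 28.9 g 30.0 t 7.75 q [0.17 0.57 1.65 0.   0.92 0.11]
```

apply_moves(
  dp=[
    [0,0,2],
    [0,0,4],
    [0,0,6],
    [0,0,8],
    [0,0,10],
    [0,0,10],
    [0,0,10],
    [0,0,10],
    [0,0,10],
    [0,0,10],
  ],
  angular=[
    [0,0,0],
    [0,0,0],
    [0,0,0],
    [0,0,0],
    [0,0,0],
    [0,0,0],
    [0,0,0],
    [0,0,0],
    [0,0,0],
    [0,0,0],
  ],
  claw=[20,20,20,20,20,20,20,20,20,20],
)

```text
clock: 8.58
tcp_pos: [0.5414, 0.1566, 0.0693]
orientation: [2.152, 2.289, 0.004]
contact_force: [-0.0, 13.5, -7.1]
width: 0.316
grip_force: 30.0
```

Vertical force is down to 7 N, which means the pin is entering the hole. Releasing now.

apply_moves(
  dp=[
    [0,0,0],
    [0,0,0],
    [0,0,0],
    [0,0,0],
    [0,0,0],
    [0,0,0],
    [0,0,0],
    [0,0,0],
    [0,0,0],
    [0,0,0],
  ],
  angular=[
    [0,0,0],
    [0,0,0],
    [0,0,0],
    [0,0,0],
    [0,0,0],
    [0,0,0],
    [0,0,0],
    [0,0,0],
    [0,0,0],
    [0,0,0],
  ],
  claw=[32,36,40,46,52,58,62,62,62,62],
)

```text
clock: 9.42
tcp_pos: [0.5406, 0.1555, 0.0689]
orientation: [2.151, 2.289, -0.0]
contact_force: [0.0, 0.0, 0.2]
width: 0.68
grip_force: 0.0
```

apply_moves(
  dp=[
    [0,0,-30],
    [0,0,-60],
    [0,0,-90],
    [0,0,-120],
    [0,0,-150],
    [0,0,-170],
    [0,0,-170],
    [0,0,-170],
    [0,0,-170],
    [0,0,-170],
  ],
  angular=[
    [0,0,0],
    [0,0,0],
    [0,0,0],
    [0,0,0],
    [0,0,0],
    [0,0,0],
    [0,0,0],
    [0,0,0],
    [0,0,0],
    [0,0,0],
  ],
  claw=[62,62,62,62,62,62,62,50,30,0],
)

```text
clock: 10.25
tcp_pos: [0.5399, 0.1554, 0.2377]
orientation: [-2.151, -2.288, 0.003]
contact_force: [-0.6, -0.2, -0.3]
width: 0.492
grip_force: 0.0
```

Run:
```python
from h import *
rows([]);t=snap('top','top3');s=snap('side','side3')
c=np.array([.6348,.0043])
k=np.r_[c+.18*np.array([np.cos(np.radians(121.74)),np.sin(np.radians(121.74))]),.092];print('knob pred',px(t,k),px(s,k),px(s,k+[0,0,.012]))
a=s['pixels'][130:310,130:370,::-1];b=t['pixels'][90:270,170:350,::-1]
cv2.imwrite('pics/c3.png',np.hstack([cv2.resize(a,(480,360),interpolation=3),cv2.resize(b,(320,320),interpolation=3)[:360] if 0 else cv2.copyMakeBorder(cv2.resize(b,(320,320),interpolation=3),0,40,0,0,0)]))
```

```text
yaw 3.56 pos [0.5399 0.1554 0.2377] F [-0.6 -0.2 -0.3] w 44.8 g 0.0 t 10.25 q [0.17 0.38 1.47 0.   1.29 0.11]
knob pred [196.49354309 213.61303716] [150.40732231 250.66674179] [148.58282331 245.75868183]
```

View pics/c3.png

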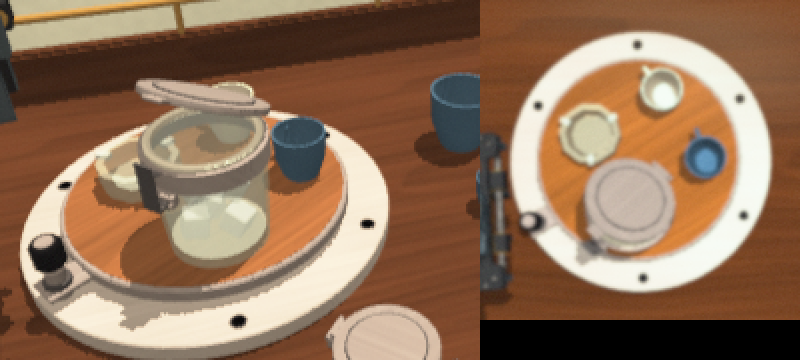

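The knob top in the side view is at (154,250). That matches the home prediction (150,251), against 246 in row if it were raised, so the plunger is home. Everything is standing. Next is the lid: clip at about (204,213) and lid tip at about (199,175) in the side view.

```bash
cat >> h.py <<'E'
def lidpt(b,th,phi,r,h):
    "r from hinge towards the clip in lid plane, h above"
    d=np.array([np.cos(th),np.sin(th),0]);z=np.array([0,0,1.])
    return np.r_[b,.046+.122]-.066*d+r*(np.cos(phi)*d+np.sin(phi)*z)+h*(np.cos(phi)*z-np.sin(phi)*d)
E
python3 - <<'E'
from h import *
np.set_printoptions(precision=4,suppress=True)
t=dict(np.load('pics/top3.npz'));s=dict(np.load('pics/side3.npz'))
c=np.array([.6348,.0043]);u=lambda a:np.array([np.cos(np.radians(a)),np.sin(np.radians(a))])
b=c+.08*u(181.74);print('b',b)
for d,q in((t,(233.6,230.6)),(s,(204,213.5))):
    p=onz(d,*q,.185)[:2]-b;print('clip',np.linalg.norm(p),np.degrees(np.arctan2(p[1],p[0])))
print('foot side',onz(s,130+217/2,130+233/2,.048), 'collar top centre side', onz(s,130+203/2,130+138/2,.166))
th=np.radians(139.5);best=[]
im=[cv2.resize(s['pixels'][130:310,130:370,::-1],None,fx=2,fy=2,interpolation=3),]
b=np.array(b)
big=cv2.resize(s['pixels'][150:270,160:320,::-1],(800,600),interpolation=3)
for phi,col in((.25,(255,0,0)),(.4,(0,255,0)),(.55,(0,0,255))):
    P=[]
    for a in np.linspace(0,2*np.pi,40):
        # lid circle on top face
        q=lidpt(b,th,phi,.066+.06*np.cos(a),.007)+.06*np.sin(a)*np.array([-np.sin(th),np.cos(th),0]);P.append((px(s,q)-[160,150])*5)
    cv2.polylines(big,[np.int32(P)],True,col,1)
for zz,rr in((.048,.05),(.166,.06)):
    P=[(px(s,np.r_[b+rr*u(a),zz])-[160,150])*5 for a in range(0,360,9)];cv2.polylines(big,[np.int32(P)],True,(0,255,255),1)
cv2.imwrite('pics/fit.png',big)
E
```

```text
b [0.5548 0.0019]
clip 0.07266916129548776 144.84038254024716
clip 0.07575816332228849 143.1691403061283
foot side [0.5538 0.002  0.048 ] collar top centre side [ 0.5516 -0.0008  0.166 ]
```

View pics/fit.png

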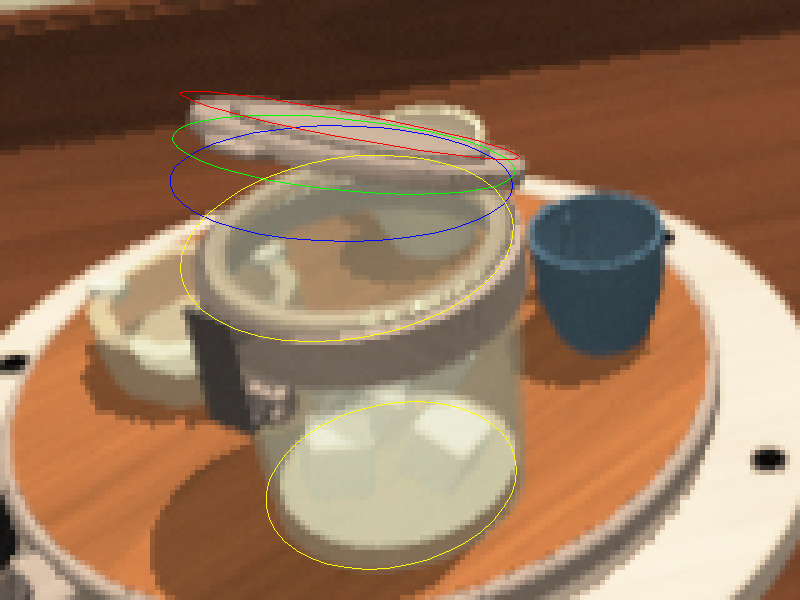

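The overlay shows the lid at about 0.53 rad, with the bucket about 2 px right of the prediction. I'll use bucket ≈ (0.5535, -0.001) with the clip at 142°.

Run:
```python
from h import *
b=np.array([.5535,-.001]);th=np.radians(142)
P=[lidpt(b,th,f,.104,.007) for f in (.56,.5,.4,.3,.2,.1,.06,.03,0)];print(np.round(P,4))
q=P[0];rows([(.54,.1554,.275,3.6),(q[0],q[1],.275,-38),(q[0],q[1],.245,-38)])
```

```text
[[0.539  0.0103 0.2292]
 [0.5362 0.0125 0.224 ]
 [0.5322 0.0157 0.2149]
 [0.5288 0.0183 0.2054]
 [0.5263 0.0203 0.1955]
 [0.5245 0.0216 0.1853]
 [0.524  0.022  0.1812]
 [0.5238 0.0222 0.1781]
 [0.5236 0.0224 0.175 ]]
yaw 3.55 pos [0.5401 0.1554 0.2379] F [-0.1 -0.2 -0.1] w 36.8 g 0.0 t 10.35 q [ 0.17  0.38  1.47 -0.    1.29  0.11]
[-0.0, -0.2, -37.1] [-0.1, 0.0, -0.0]
[-144.7, -10.1, -37.1] [-0.1, 0.1, 41.6]
[-144.7, -10.1, -7.1] [-0.1, 0.1, 41.6]
```

apply_moves(
  dp=[
    [0,0,-20],
    [0,0,-37],
    [-15,-1,-37],
    [-37,-3,-37],
    [-60,-5,-37],
    [-85,-6,-37],
    [-110,-8,-37],
    [-130,-9,-37],
    [-145,-10,-37],
    [-145,-10,-37],
  ],
  angular=[
    [0,0,0],
    [0,0,5],
    [0,0,11],
    [0,0,17],
    [0,0,23],
    [0,0,29],
    [0,0,35],
    [0,0,41.6],
    [0,0,41.6],
    [0,0,41.6],
  ],
  claw=[0,0,0,0,0,0,0,0,0,0],
)

```text
clock: 11.18
tcp_pos: [0.5394, 0.0077, 0.2752]
orientation: [2.826, 1.372, -0.002]
contact_force: [-0.2, -0.5, -0.4]
width: 0.003
grip_force: 0.0
```

Run:
```python
from h import *
b=np.array([.5535,-.001]);th=np.radians(142)
rows([(*lidpt(b,th,f,.104,.007),-38) for f in (.56,.52,.48,.44,.4,.36,.32,.28,.24,.2,.15,.1,.06,.03,.01,0)])
```

```text
yaw -38.2 pos [0.5394 0.0077 0.2752] F [-0.2 -0.5 -0.4] w 0.3 g 0.0 t 11.1833 q [-0.1   0.32  1.47 -0.    1.36  0.57]
[1.8, -1.9, 46.1] [-0.0, 0.1, -0.2]
[1.8, -4.3, 49.5] [-0.0, 0.1, -0.2]
[1.8, -6.5, 53.0] [-0.0, 0.1, -0.2]
[1.8, -8.6, 56.6] [-0.0, 0.1, -0.2]
[1.8, -10.5, 60.3] [-0.0, 0.1, -0.2]
[1.8, -12.3, 64.1] [-0.0, 0.1, -0.2]
[1.8, -14.0, 67.9] [-0.0, 0.1, -0.2]
[1.8, -15.5, 71.8] [-0.0, 0.1, -0.2]
[1.8, -16.8, 75.7] [-0.0, 0.1, -0.2]
[1.8, -18.0, 79.7] [-0.0, 0.1, -0.2]
[1.8, -19.3, 84.8] [-0.0, 0.1, -0.2]
[1.8, -20.2, 89.9] [-0.0, 0.1, -0.2]
[1.8, -20.9, 94.0] [-0.0, 0.1, -0.2]
[1.8, -21.2, 97.1] [-0.0, 0.1, -0.2]
[1.8, -21.4, 99.2] [-0.0, 0.1, -0.2]
[1.8, -21.5, 100.2] [-0.0, 0.1, -0.2]
```

apply_moves(
  dp=[
    [2,-2,20],
    [2,-2,36],
    [2,-2,42],
    [2,-2,46],
    [2,-4,50],
    [2,-6,53],
    [2,-9,57],
    [2,-10,60],
    [2,-12,64],
    [2,-14,68],
  ],
  angular=[
    [0,0,0],
    [0,0,0],
    [0,0,0],
    [0,0,0],
    [0,0,0],
    [0,0,0],
    [0,0,0],
    [0,0,0],
    [0,0,0],
    [0,0,0],
  ],
  claw=[0,0,0,0,0,0,0,0,0,0],
)

```text
clock: 12.02
tcp_pos: [0.5298, 0.0205, 0.2078]
orientation: [2.824, 1.376, 0.001]
contact_force: [0.2, -0.1, -0.3]
width: 0.003
grip_force: 0.4
```

apply_moves(
  dp=[
    [0,-1,4],
    [0,-3,8],
    [0,-4,12],
    [0,-5,15],
    [0,-6,18],
    [0,-6,21],
    [0,-7,23],
    [0,-7,25],
    [0,-7,26],
    [0,-7,26],
  ],
  angular=[
    [0,0,0],
    [0,0,0],
    [0,0,0],
    [0,0,0],
    [0,0,0],
    [0,0,0],
    [0,0,0],
    [0,0,0],
    [0,0,0],
    [0,0,0],
  ],
  claw=[0,0,0,0,0,0,0,0,0,0],
)

```text
clock: 12.85
tcp_pos: [0.524, 0.0248, 0.1819]
orientation: [-2.824, -1.376, 0.0]
contact_force: [-0.4, 1.3, 2.9]
width: 0.004
grip_force: 1.1
```

apply_moves(
  dp=[
    [0,0,0.5],
    [0,0,1],
    [0,0,1.5],
    [0,0,2],
    [0,0,2.5],
    [0,0,3],
    [0,0,3.5],
    [0,0,4],
    [0,0,4],
    [0,0,4],
  ],
  angular=[
    [0,0,0],
    [0,0,0],
    [0,0,0],
    [0,0,0],
    [0,0,0],
    [0,0,0],
    [0,0,0],
    [0,0,0],
    [0,0,0],
    [0,0,0],
  ],
  claw=[0,0,0,0,0,0,0,0,0,0],
)

```text
clock: 13.68
tcp_pos: [0.524, 0.0249, 0.178]
orientation: [-2.824, -1.376, 0.0]
contact_force: [-3.0, 2.1, 5.3]
width: 0.008
grip_force: 2.6
```

apply_moves(
  dp=[
    [0,0,0.5],
    [0,0,1],
    [0,0,1.5],
    [0,0,2],
    [0,0,2],
    [0,0,2.5],
    [0,0,2.5],
    [0,0,3],
    [0,0,3],
    [0,0,3],
  ],
  angular=[
    [0,0,0],
    [0,0,0],
    [0,0,0],
    [0,0,0],
    [0,0,0],
    [0,0,0],
    [0,0,0],
    [0,0,0],
    [0,0,0],
    [0,0,0],
  ],
  claw=[0,0,0,0,0,0,0,0,0,0],
)

```text
clock: 14.52
tcp_pos: [0.5239, 0.025, 0.1752]
orientation: [-2.824, -1.376, 0.0]
contact_force: [-6.2, 3.9, 11.7]
width: 0.004
grip_force: 5.7
```

apply_moves(
  dp=[
    [0,0,0.5],
    [0,0,0.5],
    [0,0,1],
    [0,0,1],
    [0,0,1.5],
    [0,0,1.5],
    [0,0,1.5],
    [0,0,1.5],
    [0,0,1.5],
    [0,0,1.5],
  ],
  angular=[
    [0,0,0],
    [0,0,0],
    [0,0,0],
    [0,0,0],
    [0,0,0],
    [0,0,0],
    [0,0,0],
    [0,0,0],
    [0,0,0],
    [0,0,0],
  ],
  claw=[0,0,0,0,0,0,0,0,0,0],
)

```text
clock: 15.35
tcp_pos: [0.5238, 0.0251, 0.174]
orientation: [-2.823, -1.376, 0.0]
contact_force: [-6.5, 4.2, 15.2]
width: 0.004
grip_force: 7.7
```

apply_moves(
  dp=[
    [0,0,0.5],
    [0,0,1],
    [0,0,1.5],
    [0,0,1.5],
    [0,0,1],
    [0,0,0],
    [0,0,-1],
    [0,0,-1.5],
    [0,0,-1.5],
    [0,0,-1.5],
  ],
  angular=[
    [0,0,0],
    [0,0,0],
    [0,0,0],
    [0,0,0],
    [0,0,0],
    [0,0,0],
    [0,0,0],
    [0,0,0],
    [0,0,0],
    [0,0,0],
  ],
  claw=[0,0,0,0,0,0,0,0,0,0],
)

```text
clock: 16.18
tcp_pos: [0.5239, 0.025, 0.1754]
orientation: [-2.824, -1.376, 0.0]
contact_force: [-6.2, 3.4, 13.5]
width: 0.003
grip_force: 6.6
```

apply_moves(
  dp=[
    [0,0,-0.5],
    [0,0,-1],
    [0,0,-1],
    [0,0,-1],
    [0,0,-1],
    [0,0,-1],
    [0,0,-1],
    [0,0,-1],
    [0,0,-1],
    [0,0,-1],
  ],
  angular=[
    [0,0,0],
    [0,0,0],
    [0,0,0],
    [0,0,0],
    [0,0,0],
    [0,0,0],
    [0,0,0],
    [0,0,0],
    [0,0,0],
    [0,0,0],
  ],
  claw=[0,0,0,0,0,0,0,0,0,0],
)

```text
clock: 17.02
tcp_pos: [0.524, 0.0249, 0.1763]
orientation: [-2.824, -1.376, 0.0]
contact_force: [-5.1, 3.0, 11.5]
width: 0.006
grip_force: 5.3
```

apply_moves(
  dp=[
    [0,0,-0.5],
    [0,0,-1],
    [0,0,-1],
    [0,0,-1],
    [0,0,-1],
    [0,0,-1],
    [0,0,-1],
    [0,0,-1],
    [0,0,-1],
    [0,0,-1],
  ],
  angular=[
    [0,0,0],
    [0,0,0],
    [0,0,0],
    [0,0,0],
    [0,0,0],
    [0,0,0],
    [0,0,0],
    [0,0,0],
    [0,0,0],
    [0,0,0],
  ],
  claw=[0,0,0,0,0,0,0,0,0,0],
)

```text
clock: 17.85
tcp_pos: [0.5243, 0.0247, 0.1769]
orientation: [2.824, 1.376, 0.0]
contact_force: [0.1, -0.0, 0.4]
width: 0.002
grip_force: 0.0
```

apply_moves(
  dp=[
    [0,0,-0.5],
    [0,0,-1],
    [0,0,-1],
    [0,0,-1],
    [0,0,-1],
    [0,0,-1],
    [0,0,-1],
    [0,0,-1],
    [0,0,-1],
    [0,0,-1],
  ],
  angular=[
    [0,0,0],
    [0,0,0],
    [0,0,0],
    [0,0,0],
    [0,0,0],
    [0,0,0],
    [0,0,0],
    [0,0,0],
    [0,0,0],
    [0,0,0],
  ],
  claw=[0,0,0,0,0,0,0,0,0,0],
)

```text
clock: 18.68
tcp_pos: [0.5243, 0.0247, 0.1779]
orientation: [2.824, 1.376, 0.0]
contact_force: [-0.1, 0.3, -0.3]
width: 0.002
grip_force: 0.0
```

The lid pushed back at z 0.178 on the way down. Now there is no force even at 0.177, so the clip holds it. I'll retreat clear and look.

apply_moves(
  dp=[
    [0,0,-20],
    [0,0,-45],
    [0,0,-75],
    [0,0,-110],
    [0,0,-110],
    [0,0,-110],
    [0,0,-110],
    [0,0,-110],
    [0,0,-110],
    [0,0,-110],
  ],
  angular=[
    [0,0,0],
    [0,0,0],
    [0,0,0],
    [0,0,0],
    [0,0,0],
    [0,0,0],
    [0,0,0],
    [0,0,0],
    [0,0,0],
    [0,0,0],
  ],
  claw=[0,0,0,0,0,0,0,0,0,0],
)

```text
clock: 19.52
tcp_pos: [0.5239, 0.0247, 0.2871]
orientation: [-2.823, -1.376, 0.002]
contact_force: [-0.3, 1.0, 0.1]
width: 0.005
grip_force: 0.0
```

Run:
```python
from h import *
rows([]);s=snap('side','side4');cv2.imwrite('pics/c4.png',cv2.resize(s['pixels'][130:310,120:360,::-1],(800,600),interpolation=3))
```

```text
yaw -38.04 pos [0.5239 0.0247 0.2871] F [-0.3  1.   0.1] w 0.5 g 0.0 t 19.5167 q [-0.07  0.28  1.48 -0.    1.38  0.6 ]
```

View pics/c4.png

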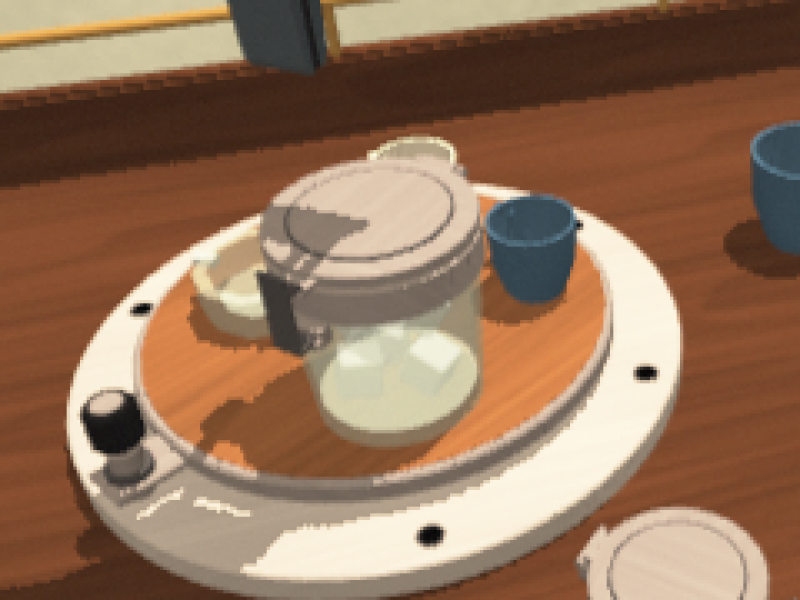

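The lid is flat and shut with the clip up against the rim. All items are standing and the robot is clear. One numeric check of the knob's height before handing in.

Run:
```python
from h import *
c=np.array([.6348,.0043])
for f,a,(u,v) in(('side0',181.74,(246,270)),('side4',121.74,(153,258))):
    s=dict(np.load(f'pics/{f}.npz'));m=(s['pixels'].max(2)<60);w=np.zeros_like(m);w[v-20:v+14,u-14:u+14]=1;y,x=np.nonzero(m&w)
    p=np.r_[c+.18*np.array([np.cos(np.radians(a)),np.sin(np.radians(a))]),.078];q=px(s,p)
    print(f,len(x),'blob minus pred',x.mean()-q[0],y.mean()-q[1],'rows',y.min(),y.max(),'dv for +6mm',px(s,p+[0,0,.006])[1]-q[1])
```

```text
side0 196 blob minus pred 0.6986755139599836 1.7603993999443333 rows 261 279 dv for +6mm -2.4201587589112137
side4 193 blob minus pred 1.8898700378694286 1.9526812541719778 rows 249 265 dv for +6mm -2.3826541601413
```

The vertical offset is the same as at the start (1.8 against 2.0 px, where 6 mm raised would give -2.4), so the plunger is fully home.

```bash
python3 -c "
from plant import manip
print(manip.sign_off())"
```

```text
the job is handed in; nothing more can be done
None
```

I turned the turntable one stop clockwise so the ice bucket is at the front, the plunger is home in the next hole, the lid is clipped shut, and I handed the job in at about 20 s with everything on the turntable still standing.

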